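Tighten the mirror's ratchet clamp

TASK

The oval mirror's foot stands loose in its ratchet clamp, and the ratchet is still set to loosen: first flip the small direction lever on the ratchet head fully over to tighten (its tip toward the jaw side), then swing the handle back away from the jaw side, nearly to its end stop, to feel that it free-wheels and the jaw stays put. Then work the handle back and forth until the foot is clamped snugly between jaw and stop block, with a push of about 7 N on the handle's post and hardly more, or the foot is crushed. Never open the jaw, leave the lever set to tighten, let go, and leave the other things as they are.

Things in the scene. Friction and masses are not known exactly. Their poses are not given: they have to be found in the camera images.
- clamp: Ratchet clamp fixed to the stool. Base plate 100 x 345 mm, top 12 mm above the stool. Origin on the stool surface straight below the upright turning axis of the ratchet head. z up; y runs along the plate from ratchet head to jaw, mirror foot and stop block; -x points along the handle at its middle position, roughly toward the robot (yaw within 0.3 rad).
- axis_top (a point): Centre of the ratchet head's top, on its turning axis, 68 mm above the stool. The head is a steel disc 108 mm across; the handle's bar is 20 mm wide, its top 67 mm above the stool. About 1 rad of driving closes the jaw by 14 mm; lost motion on reversing is up to 0.32 rad.
- handle (a joint): Swing of the ratchet handle, rad. 0: along the clamp's -x axis; grows clockwise seen from above (post moves toward the clamp's +y, the jaw side: the tightening direction). Hard stops at -0.65 and 0.65. At the post, swinging it free takes about 1 to 2 N with clicks; driving the jaw takes 4 to 5 N (2 to 3 N read standing still).
- grip_post (a point): Middle of the free part of the upright black post at the handle's end (fixed to it), 115 mm from the turning axis, 92 mm above the stool; 18 mm across, top 115 mm above the stool. Once the foot is nipped, the push needed rises steeply within millimetres of travel: 7 N along the swing clamps well, under 6 N may be slack, over 9 N (held still) crushes it.
- lever (a joint): Direction lever, rad. Negative (as found, about -0.24): loosening. Positive, fully over at about 0.25: tightening (handle drives clockwise seen from above, free-wheels the other way). Grows as its tip moves toward the tightening side (clamp's +y at handle 0). Stops at -0.26 and 0.26; stays where left; takes 2 to 3 N at the tip; the handle may follow a little.
- lever_tip (a point): Near the free end of the direction lever, an upright dark steel tab 8 mm thick, 38 mm long, from 72 to 99 mm above the stool. It pivots on the handle 46 mm from the turning axis and points outward toward the post; this point lies 34 mm from that pivot, 86 mm above the stool, at mid-thickness.
- jaw_face (a point): Middle of the face of the sliding jaw (64 mm wide, 13 to 45 mm above the stool) that meets the mirror's foot; as found 140 mm along the clamp's y from its origin. Slides along the clamp's +y to close.
- jaw: The sliding aluminium jaw with its steel rack bar; origin at the clamp's origin when open as found, moves along the clamp's y.
- stop: Aluminium stop block on the base plate, 64 x 22 x 32 mm; origin at the middle of its lower edge on the face toward the jaw. Does not move, but is set at a different distance each time (about 196 to 204 mm from the clamp's origin).
- mirror: Oval mirror (112 x 156 mm) on its stand, 245 mm tall in all; teak foot block 76 x 46 x 18 mm (46 mm along the clamp's y) standing loose on the base plate between jaw and stop block. Origin under the middle of the foot.
- comb: Bystander, leave alone: black wide-tooth comb lying flat, 160 x 44 x 8 mm; origin under its centre.
- pin_cup: Bystander, leave alone: stainless steel bobby pin cup, 60 across, 70 tall mm; origin under its centre.
- bangles: Bystander, leave alone: stack of four glass bangles, 70 across, 32 tall in all mm; origin under its centre.
- cream_jar: Bystander, leave alone: white ceramic cream jar, 60 across, 50 tall mm; origin under its centre.
- scent: Bystander, leave alone: amber glass scent bottle, 40 across, about 90 tall mm; origin under its centre.
- hairbrush: Bystander, leave alone: wooden hairbrush lying flat; origin under its centre.
Mind the look-alikes: they are no part of the job. What is shaped like the mirror but blue or red is not meant.

How it is judged:
On the way, in this order (a step that is already met when the one before it is completed fails the run):
1. direction lever flipped fully to tighten, jaw still where it was (value of joint lever above 0.17 rad and y of jaw_face in the frame of clamp below 0.143 m), for 0.2 s.
2. handle swung back nearly to its end stop, free-wheeling: the jaw has not moved (all of step 1 and value of joint handle below -0.42 rad and y of jaw_face in the frame of clamp above 0.137 m), for 0.1 s.
3. the foot is squeezed between jaw and stop block (contact force between each of jaw, stop and mirror above 10 N), for 0.2 s.
At the end, for the whole second after the job is handed in: The mirror's foot is held between jaw and stop block with more than 10 N on each side, the mirror upright within 0.08 rad and at rest, the lever still on the tightening side (above 0.17 rad) (all of step 3 and value of joint lever above 0.17 rad and angle between mirror's own z axis and vertical below 0.08 rad and linear speed of mirror below 0.02 m/s); the robot touches nothing.
It fails at once if the foot is crushed: squeezed with more than 75 N (contact force between jaw and mirror above 75 N).
It fails at once if the jaw is opened by more than 3 mm (y of jaw_face in the frame of clamp below 0.137 m).
It fails at once if the mirror is tipped or lifted out (angle between mirror's own z axis and vertical above 0.2 rad or distance of mirror from where it was at the start of the episode above 0.04 m).
It fails at once if a bystander is moved by more than 15 mm (distance of any of comb, pin_cup, bangles, cream_jar, scent, hairbrush from where it was at the start of the episode above 0.015 m).
It also fails if it takes over 72 s, if anything falls off the work surface, if the arm or the gripper's body presses on something with over 40 N, if the wrist force passes 120 N, or if a joint passes its speed limit or range.

ROBOT

A 6-joint arm with a two-finger parallel gripper is mounted at the origin on the work surface. World frame = base frame: x ahead of the robot, y to its left, z up, the work surface at z = 0. Lengths are in m, angles in rad, forces in N, time in s.
With the tool pointing down it reaches from about 0.35 to 0.975 m from the base axis. Payload 4.9 kg.
Tool frame: the origin (TCP) lies midway between the tips of the shut fingers; the grasp point (between the pads) lies 19 mm behind it (manip.pinch_z is the distance from the TCP to the grasp point, in m); z points along the fingers, y is the direction in which the jaws open and shut (so a half turn about z gives the same grasp; the last joint's range is limited). The gripper opens to 85 mm and grips with 20 to 120 N. Pads are 22 mm wide; open, the fingers measure 114 mm over their backs; the gripper's body (76 mm by 85 mm) begins 54 mm behind the grasp point. The pads swing forward as they close: fully open they stand 13 mm farther back than shut.
Start: joints at [-1.387, 0.053, 1.613, -0, 1.476, -0.119], TCP at [0.186, -0.597, 0.231] pointing down, gripper open.
Joint ranges: [-3.01, 3.01], [-1.01, 2.22], [0.06, 2.58], [-1.02, 4.17], [0.09, 2.62], [-3.14, 3.14]. Speed limits (rad/s): [2.57, 2.57, 3.14, 3.14, 3.14, 3.14].

INTERFACE

Orientations are given as a unit quaternion [w, x, y, z].
In Python, from plant import manip gives the robot as it stands.
- The arm moves only by the tool drive_tool, never from a script. Its argument "commands" is text: rows parted by semicolons, each of 5 numbers parted by spaces: the finger opening in mm, from 0 to 85.4, then the shift along the tool's x, y, z in units of 30 mm (1.0 is 30 mm), then the turn about the tool's z in degrees. A call has exactly 8 rows; each row shifts and turns the commanded pose from where the row before left it, along the tool's axes as they then stand; what a row does not reach is not made up. A row lasts 1/8 s, in which the tool goes at most 62.5 mm and 10.7 degrees, less where a joint would pass 70% of its speed; a pose out of reach is approached as far as the arm can. A call is refused whole if a number of a shift passes 1 or a number of a turn 10.7, either way. A call with a gripper value outside its range is refused whole. The fingers move at their own pace and stop on an object; the grip force is fixed at half the most. Time passes only in rows, so rows that do not move let the fingers close, or fill a call up. It gives the time, the measured TCP pose, the force and the opening at its end, in the units of the state.
- manip.state(): the state, without advancing time (a new reading comes with each control period).
- manip.grab_frame(name): name is "scene" or "top"; returns the picture (420x560x3 uint8, red, green, blue); there is no depth.
- manip.camera_params(name): a dict with "fx", "fy", "cx", "cy" (pixels), "xyz" and "orientation" of the camera in the world. Camera axes: x right, y down, z forward; pixel columns grow to the right and rows downward; lengths in m; the calibration is good to about 2 mm. A picture is of the moment at which its call begins. camera_params takes no time and is no camera call.
- manip.job_done(): hands the job in, once; it reports no verdict.
The state is a dict: "time": time; "joint_pos": joint angles; "joint_vel": joint speeds; "joint_efforts": joint torques, N m; "tool_pos": TCP position; "tool_rot": TCP orientation; "contact_force": force on the tool from outside, world axes, zero at the start; "ft_torque": the same for the moment, N m; "gripper_width": opening from 0.0 (shut) to 1.0 (fully open).
Only numpy, scipy, OpenCV 4.12 (cv2) and the standard library are available. Lean on these libraries where they do the work, as an engineer would, in place of code of your own. Each camera call takes 0.05 s, during which the arm holds its last target. There are 200 camera calls.

## Working session

There is one attempt and no reset: what is moved stays moved. The work goes in short steps, Python scripts to look and compute and a tool call to move; the robot and the scene stay as the last step left them, time stands still between calls to the robot, and variables do not carry over. Pictures are saved under pics/ and viewed, about 8 in all and at most 12, crops included, and the job is handed in when it is done.

Besides the shell and the picture viewer there is one more tool, called after "Request:" as a command line: name --argument value ..., lists and objects as JSON in quotes. drive_tool: Moves the arm, as the interface text tells. Its arguments: {"type":"object","properties":{"commands":{"type":"string"}},"required":["commands"]}

```bash
ls; mkdir -p pics
python3 - <<'E'
from plant import manip
import cv2
for n in("scene","top"):
    cv2.imwrite(f"pics/{n}0.png",cv2.resize(manip.grab_frame(n)[:,:,::-1],None,fx=1.4,fy=1.4,interpolation=cv2.INTER_CUBIC)); print(manip.camera_params(n))
print(manip.state(),manip.pinch_z)
E
```

```text
pics
{'fx': 429.302364904672, 'fy': 429.302364904672, 'cx': 276.1335562807075, 'cy': 212.52609949967197, 'xyz': array([ 1.37889524, -0.18449236,  0.71414267]), 'orientation': array([-0.35964492,  0.69412284,  0.55465182, -0.28497433])}
{'fx': 423.2585184375944, 'fy': 423.2585184375944, 'cx': 275.20690385343244, 'cy': 213.9041086825244, 'xyz': array([0.49272911, 0.01322133, 0.99038195]), 'orientation': array([-0.02642358,  0.70748592, -0.70570809,  0.02723178])}
{'time': 0.1, 'joint_pos': array([-1.38695985e+00,  5.33042907e-02,  1.61415231e+00,  7.43672635e-06,
        1.47600221e+00, -1.18981144e-01]), 'joint_vel': array([-0.00067268, -0.00197028, -0.00371141, -0.00085296,  0.00022482,
       -0.00081913]), 'joint_efforts': array([ 1.12944246e-03, -3.94892764e+01, -3.71365857e+01, -7.48937168e-05,
        3.77927048e-03, -8.01371556e-07]), 'tool_pos': array([ 0.18629192, -0.5960018 ,  0.23018023]), 'tool_rot': array([-9.32710307e-04,  9.88559190e-01,  1.50830555e-01, -2.65529367e-05]), 'contact_force': array([ 0.2508218, -0.363695 ,  0.1043794]), 'ft_torque': array([-0.04103855,  0.04000513, -0.02368087]), 'gripper_width': 1.000502026848404} 0.0187
```

View pics/scene0.png

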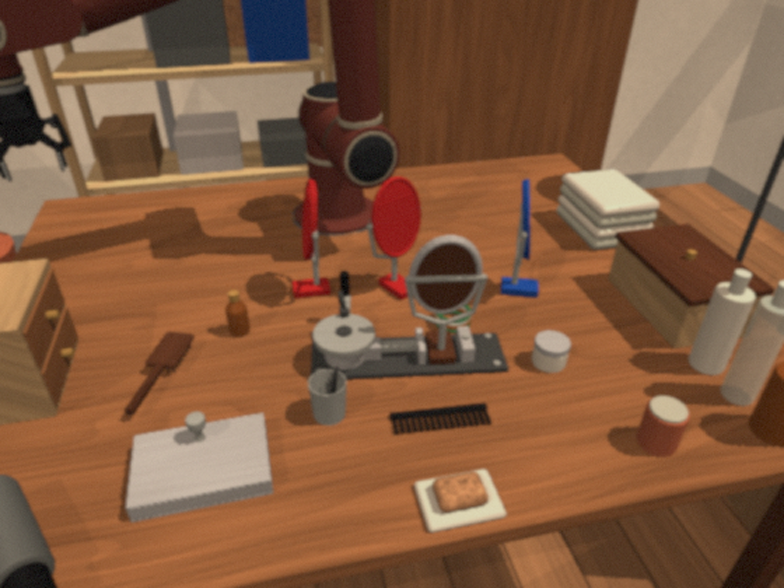

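View pics/top0.png

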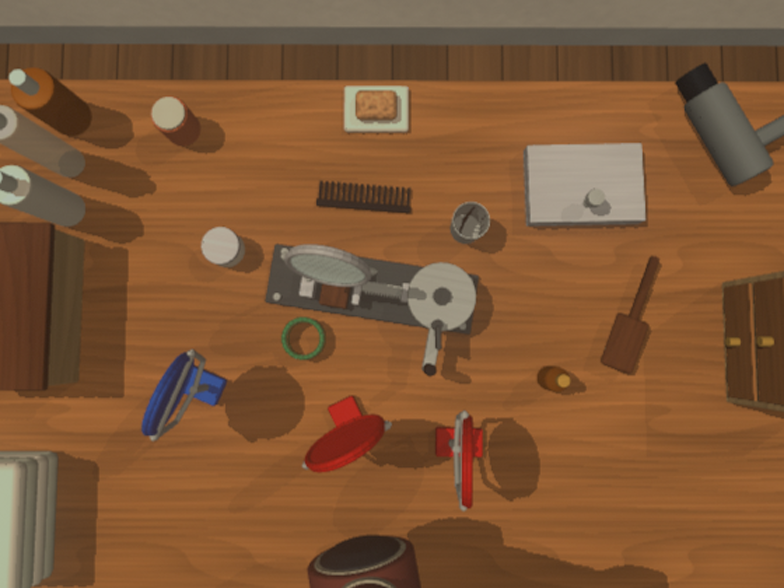

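The scene view shows the clamp with the teak-foot mirror in the middle. The top view (1.4x) puts the disc centre at about (442,296), the post top at (430,369), the lever near (437,335), and a red look-alike at (465,460) toward the robot. Next I measure these and crop the lever.

```bash
cat > h.py <<'E'
import numpy as np, cv2
from plant import manip
from scipy.spatial.transform import Rotation as R
def cam(n):
    c=manip.camera_params(n); q=c["orientation"]; return c,R.from_quat([q[1],q[2],q[3],q[0]]).as_matrix(),np.array(c["xyz"])
def ray(n,u,v,z):
    c,M,p=cam(n); d=M@np.array([(u-c["cx"])/c["fx"],(v-c["cy"])/c["fy"],1]); return p+d*(z-p[2])/d[2]
def proj(n,P):
    c,M,p=cam(n); q=M.T@(np.array(P)-p); return np.array([c["fx"]*q[0]/q[2]+c["cx"],c["fy"]*q[1]/q[2]+c["cy"]])
def crop(n,u0,v0,u1,v1,s,name):
    im=manip.grab_frame(n); cv2.imwrite("pics/"+name,cv2.resize(im[v0:v1,u0:u1,::-1],None,fx=s,fy=s,interpolation=cv2.INTER_CUBIC)); return im
E
python3 - <<'E'
from h import *
im=crop("top",185,160,355,350,4,"c1.png")
S=1/1.4
print("axis",ray("top",442*S,296*S,.068),"post",ray("top",429.5*S,369*S,.115))
hsv=cv2.cvtColor(im,cv2.COLOR_RGB2HSV)
# bright disc
m=((hsv[...,1]<50)&(hsv[...,2]>120)).astype(np.uint8); m[:,:285]=0; m[:,345:]=0; m[:185]=0; m[237:]=0
ct=max(cv2.findContours(m,0,2)[0],key=cv2.contourArea); (u,v),r=cv2.minEnclosingCircle(ct); print(u,v,r,ray("top",u,v,.068),r/423*.922)
# plate corners estimate from picture
for p in [(276,246),(266,302),(478,275),(470,333)]: print(p,ray("top",p[0]*S,p[1]*S,.012))
for p in [(465,412),(464,505),(445,443),(482,443),(385,425),(308,470)]: print("red",p,ray("top",p[0]*S,p[1]*S,.0),ray("top",p[0]*S,p[1]*S,.17))
E
```

```text
axis [ 0.56852851 -0.07631349  0.068     ] post [ 0.4570535  -0.05287678  0.115     ]
311.7742004394531 210.56451416015625 27.346412658691406 [ 0.57040244 -0.06770429  0.068     ] 0.05960612877379072
(276, 246) [0.65604468 0.19459256 0.012     ]
(266, 302) [0.56241891 0.20959839 0.012     ]
(478, 275) [ 0.60829072 -0.14173478  0.012     ]
(470, 333) [ 0.51202927 -0.12763553  0.012     ]
red (465, 412) [ 3.81871546e-01 -1.20007247e-01  1.11022302e-16] [ 0.40090035 -0.09713844  0.17      ]
red (464, 505) [ 2.31691361e-01 -1.17212424e-01 -1.11022302e-16] [ 0.27649874 -0.09482335  0.17      ]
red (445, 443) [ 3.31346852e-01 -8.66904488e-02 -1.11022302e-16] [ 0.35904827 -0.0695405   0.17      ]
red (482, 443) [ 3.31484958e-01 -1.47606993e-01 -1.11022302e-16] [ 0.35916267 -0.12000066  0.17      ]
red (385, 425) [3.60362912e-01 1.21467096e-02 1.11022302e-16] [0.3830837  0.01233117 0.17      ]
red (308, 470) [0.28723143 0.13824585 0.        ] [0.3225053  0.11678527 0.17      ]
```

View pics/c1.png

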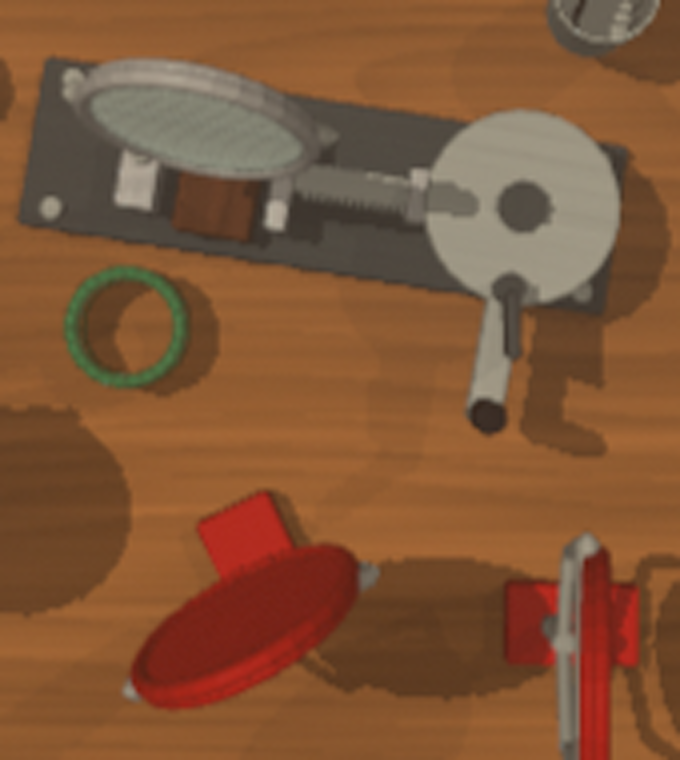

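The crop (4x, offset 185,160) shows the disc at (523,206), the post top at (488,415), and the lever from its pivot at (510,285) to its tip at (515,355), leaning away from the jaw. This gives:
- axis ≈ (0.5685, -0.076), post ≈ (0.457, -0.053), which are 114 mm apart as they should be
- clamp yaw ≈ -0.145
- handle ≈ +0.06
- lever tip ≈ (0.490, -0.068)

I'm setting out high, toward the far side of the lever.

Request:
drive_tool --commands "0 0.91 -0.78 -0.2 0;0 0.91 -0.78 -0.2 0;0 0.91 -0.78 -0.2 0;0 0.91 -0.78 -0.2 0;0 0.91 -0.78 -0.2 0;0 0.91 -0.78 -0.2 0;0 0.91 -0.78 -0.2 0;0 0.91 -0.78 -0.2 0"

```text
time: 1.15
tool_pos: [0.3394, -0.3515, 0.2791]
tool_rot: [-0.0, 0.989, 0.151, -0.0]
contact_force: [0.6, -0.3, -0.2]
gripper_width: 0.006
```

Request:
drive_tool --commands "0 0.91 -0.78 -0.2 0;0 0.91 -0.78 -0.2 0;0 0.91 -0.78 -0.2 0;0 0.91 -0.78 -0.2 0;0 0.91 -0.78 -0.2 0;0 0.91 -0.78 -0.2 0;0 0.91 -0.78 -0.2 0;0 0.91 -0.78 -0.2 0"

```text
time: 2.15
tool_pos: [0.492, -0.1078, 0.3272]
tool_rot: [-0.0, 0.989, 0.151, -0.0]
contact_force: [-0.3, -0.2, -0.2]
gripper_width: 0.004
```

Request:
drive_tool --commands "0 0 0 0 9;0 0 0 0 9;0 0 0 0 9;0 0 0 0 0;0 0 0 0 0;0 0 0 0 0;0 0 0 0 0;0 0 0 0 0"

```text
time: 3.15
tool_pos: [0.4917, -0.109, 0.3273]
tool_rot: [0.0, 0.996, -0.084, 0.0]
contact_force: [-0.1, 0.6, -0.5]
gripper_width: -0.001
```

Run:
```python
from h import *
crop("scene",130,0,400,270,2.2,"s1.png")
s=manip.state(); q=s["tool_rot"]; M=R.from_quat([q[1],q[2],q[3],q[0]]).as_matrix()
print(s["tool_pos"],M[:,0],M[:,1],s["contact_force"],s["gripper_width"],s["joint_pos"])
```

```text
[ 0.49163766 -0.10895408  0.32726985] [ 9.85886666e-01 -1.67414083e-01 -7.68302003e-05] [-1.67414083e-01 -9.85886669e-01  1.94761873e-06] [0.39890209 0.3617654  0.01314125] 0.004006648484654146 [-3.65967931e-01 -2.80171840e-01  1.76179312e+00 -1.70728412e-05
  1.66004633e+00  1.37303302e+00]
```

View pics/s1.png

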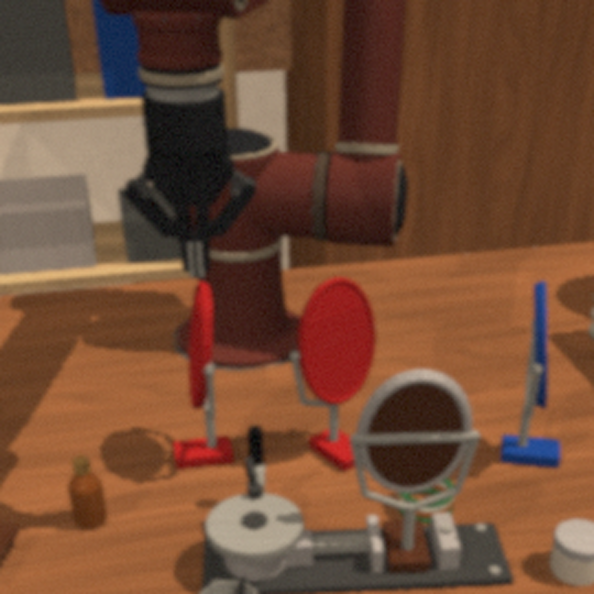

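The scene crop shows the shut gripper well above the clamp, with the forearm high and clear of the red look-alike (tops near row 280). Descending beside the lever.

Request:
drive_tool --commands "0 0 0 1 0;0 0 0 1 0;0 0 0 1 0;0 0 0 1 0;0 0 0 1 0;0 0 0 1 0;0 0 0 1 0;0 0 0 1 0"

```text
time: 4.2
tool_pos: [0.4917, -0.109, 0.0865]
tool_rot: [0.0, 0.996, -0.084, 0.0]
contact_force: [0.7, 0.3, -0.9]
gripper_width: 0.001
```

Run:
```python
from h import *
crop("scene",170,170,310,290,5,"s2.png")
s=manip.state(); print(s["tool_pos"],s["contact_force"],(proj("scene",s["tool_pos"])-[170,170])*5,(proj("scene",[.4895,-.068,.086])-[170,170])*5)
```

```text
[ 0.48873966 -0.10788704  0.08195855] [-3.37228945  0.30956495 -3.1707678 ] [283.28686579 218.31010358] [361.1012866  202.76756528]
```

View pics/s2.png

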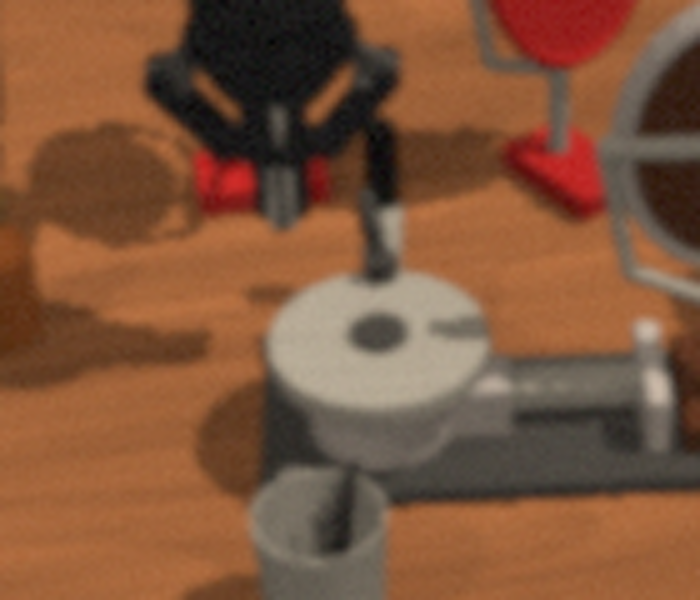

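The close view shows the shut fingers at (283,220), left of the lever tab at (375,240) and clear of the post. Pushing toward the jaw side.

Request:
drive_tool --commands "0 0 -0.15 0 0;0 0 -0.15 0 0;0 0 -0.15 0 0;0 0 -0.15 0 0;0 0 -0.15 0 0;0 0 -0.15 0 0;0 0 -0.1 0 0;0 0 -0.1 0 0"

```text
time: 5.25
tool_pos: [0.497, -0.0764, 0.0872]
tool_rot: [0.0, 0.996, -0.084, -0.0]
contact_force: [-2.0, -2.3, 0.8]
gripper_width: 0.001
```

Request:
drive_tool --commands "0 0 -0.06 0 0;0 0 -0.06 0 0;0 0 -0.06 0 0;0 0 -0.06 0 0;0 0 0 0 0;0 0 0 0 0;0 0 0 0 0;0 0 0 0 0"

```text
time: 6.25
tool_pos: [0.4985, -0.0692, 0.0874]
tool_rot: [-0.0, 0.996, -0.084, 0.0]
contact_force: [0.1, -0.4, -0.0]
gripper_width: -0.006
```

```bash
cat >> h.py <<'E'
AX=np.array([.5685,-.0763])
def look(name=None):
    im=manip.grab_frame("scene"); s=manip.state()
    if name: cv2.imwrite("pics/"+name,cv2.resize(im[165:295,170:330,::-1],None,fx=4.5,fy=4.5,interpolation=cv2.INTER_CUBIC))
    print(round(s["time"],2),s["tool_pos"].round(4),s["contact_force"].round(2)); return im
E
python3 -c "
from h import *
look('s3.png')"
```

```text
6.3 [ 0.4985 -0.0692  0.0874] [ 0.6  -0.38  0.1 ]
```

View pics/s3.png

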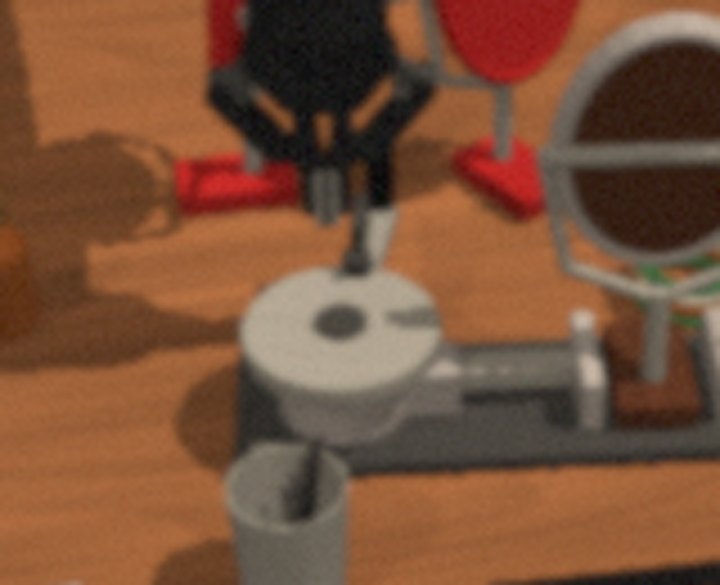

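The crop shows the fingers at (325,195), still a few mm left of the tab at (358,215), so contact has not been made. Continuing.

Request:
drive_tool --commands "0 0 -0.06 0.06 0;0 0 -0.06 0.06 0;0 0 -0.06 0.06 0;0 0 -0.06 0 0;0 0 -0.06 0 0;0 0 -0.06 0 0;0 0 -0.06 0 0;0 0 0 0 0"

```text
time: 7.3
tool_pos: [0.5003, -0.0563, 0.0817]
tool_rot: [-0.0, 0.996, -0.084, -0.0]
contact_force: [0.0, -0.6, -0.2]
gripper_width: 0.001
```

Request:
drive_tool --commands "0 0 -0.06 0 0;0 0 -0.06 0 0;0 0 -0.06 0 0;0 0 0 0 0;0 0 0 0 0;0 0 0 0 0;0 0 0 0 0;0 0 0 0 0"

```text
time: 8.3
tool_pos: [0.5013, -0.0514, 0.0818]
tool_rot: [-0.0, 0.996, -0.084, -0.0]
contact_force: [-0.1, -0.2, -0.0]
gripper_width: 0.003
```

```bash
python3 -c "
from h import *
look('s4.png')"
```

```text
8.35 [ 0.5014 -0.0514  0.0819] [ 0.02 -0.47 -0.53]
```

View pics/s4.png

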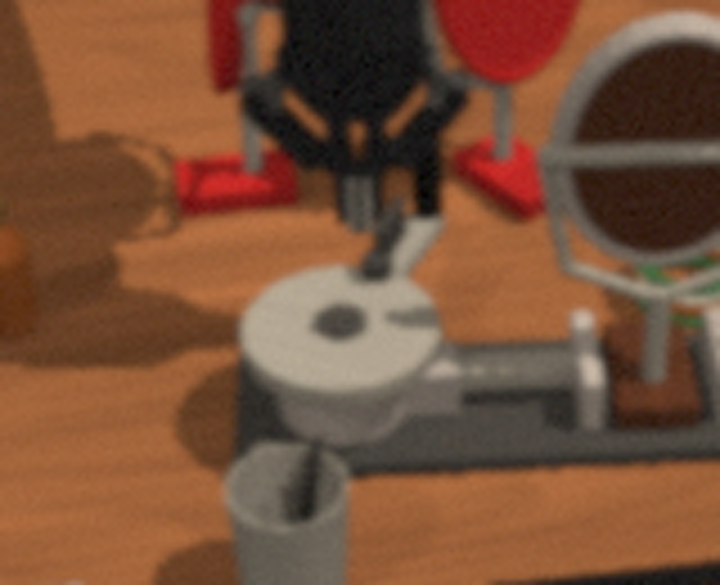

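The lever hasn't flipped; the handle free-wheeled along to about +0.35 (harmless in this direction). I'll back off, turn the fingers to face the lever as it will stand at the handle stop, and push on there.

Request:
drive_tool --commands "0 0 0.2 0 0;0 0 0 0 9;0 0 0 0 9;0 0 0 0 9;0 0 0 0 9;0 -0.1 -0.1 0 0;0 -0.15 -0.1 0 0;0 0 0 0 0"

```text
time: 9.35
tool_pos: [0.4994, -0.0477, 0.0819]
tool_rot: [0.0, 0.922, -0.387, 0.0]
contact_force: [0.3, -0.4, -0.5]
gripper_width: -0.001
```

Request:
drive_tool --commands "0 -0.04 -0.07 0 0;0 -0.04 -0.07 0 0;0 -0.04 -0.07 0 0;0 -0.04 -0.07 0 0;0 0 -0.07 0 0;0 0 -0.07 0 0;0 0 0 0 0;0 0 0 0 0"

```text
time: 10.35
tool_pos: [0.5052, -0.0354, 0.0818]
tool_rot: [-0.0, 0.922, -0.388, 0.0]
contact_force: [-0.2, -0.5, -0.2]
gripper_width: 0.0
```

```bash
python3 -c "
from h import *
look('s5.png')"
```

```text
10.4 [ 0.5052 -0.0355  0.0819] [-0.69 -0.84  0.11]
```

View pics/s5.png

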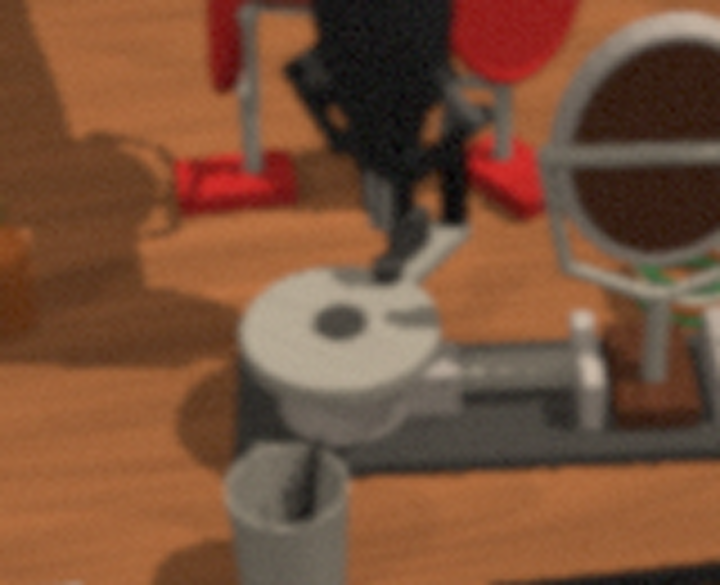

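The handle is now close to its end stop, with the lever at (400,240) still on the loose side. Pushing further, with an eye on the force.

Request:
drive_tool --commands "0 -0.04 -0.07 0 0;0 -0.04 -0.07 0 0;0 -0.04 -0.07 0 0;0 -0.04 -0.07 0 0;0 0 0 0 0;0 0 0 0 0;0 0 0 0 0;0 0 0 0 0"

```text
time: 11.4
tool_pos: [0.5076, -0.0263, 0.0818]
tool_rot: [-0.0, 0.922, -0.388, -0.0]
contact_force: [-0.7, -3.2, -0.7]
gripper_width: 0.001
```

Request:
drive_tool --commands "0 -0.03 -0.07 0 0;0 -0.03 -0.07 0 0;0 -0.03 -0.07 0 0;0 0 0 0 0;0 0 0 0 0;0 0 0 0 0;0 0 0 0 0;0 0 0 0 0"

```text
time: 12.4
tool_pos: [0.5084, -0.0248, 0.0816]
tool_rot: [0.006, 0.922, -0.388, -0.001]
contact_force: [-9.9, -21.1, 2.9]
gripper_width: -0.006
```

```bash
python3 -c "
from h import *
look('s6.png')"
```

```text
12.45 [ 0.5084 -0.0248  0.0816] [ -9.62 -20.94   2.71]
```

View pics/s6.png

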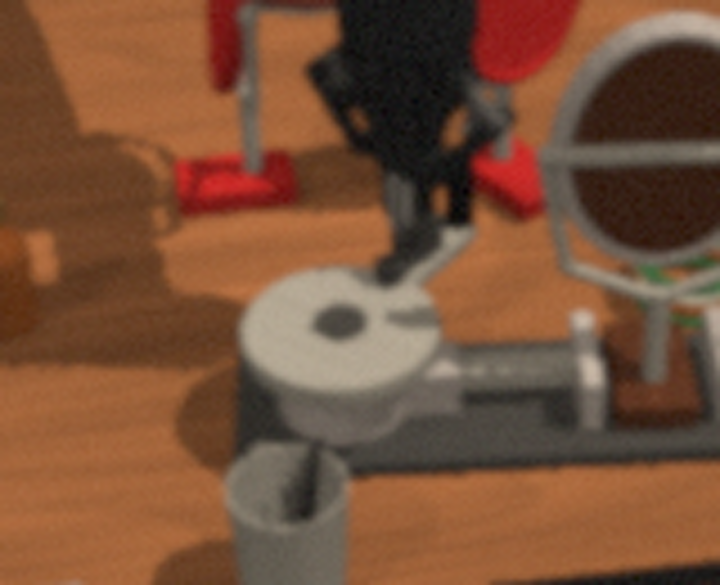

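The force rose to 23 N with no further travel: lever and handle are at their stops, about 15 mm past where an unflipped lever would sit. Backing off, lifting, and moving over the post to check.

Request:
drive_tool --commands "0 0 0.3 0 0;0 0 0 -0.8 0;34 0 0 -0.8 0;34 0 0 -0.8 0;34 0 0 -0.8 0;34 0 0 0 0;34 0 0 0 0;34 0 0 0 0"

```text
time: 13.45
tool_pos: [0.5032, -0.026, 0.1763]
tool_rot: [-0.0, 0.922, -0.388, -0.001]
contact_force: [-0.5, -0.1, -0.7]
gripper_width: 0.398
```

```bash
python3 -c "
from h import *
im=manip.grab_frame('scene'); cv2.imwrite('pics/s7.png',cv2.resize(im[190:280,215:335,::-1],None,fx=6.5,fy=6.5,interpolation=cv2.INTER_CUBIC))
print(manip.state()['tool_pos'],manip.state()['gripper_width'])
o=np.array([215,190])
for h in (.5,.65):
  a=.145+h; d=np.array([-np.cos(a),np.sin(a)]); P=AX+.115*d; Q=AX+.046*d
  print(h,(proj('scene',[*P,.115])-o)*6.5,(proj('scene',[*Q,.099])-o)*6.5,[(proj('scene',[Q[0]-.034*np.cos(a+l),Q[1]+.034*np.sin(a+l),.099])-o)*6.5 for l in(-.25,.25)])
"
```

```text
[ 0.50324564 -0.02601302  0.17642732] 0.4010345743857643
0.5 [321.79071256  35.39453982] [244.0090884  161.80388127] [array([262.79871742, 111.40776233]), array([301.92932917, 121.65392323])]
0.65 [360.149892    46.97767838] [259.71255811 166.92535782] [array([290.8353338 , 118.14040693]), array([327.00496198, 131.76431598])]
```

View pics/s7.png

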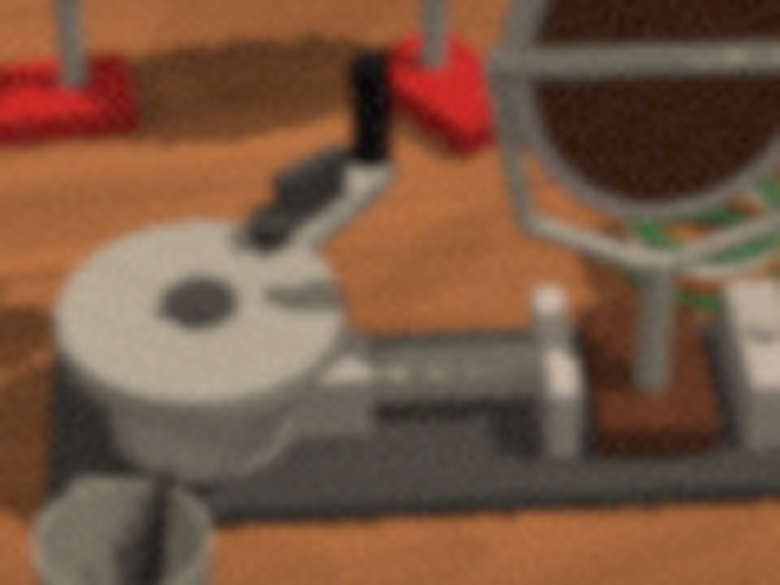

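The crop shows the lever tip at (340,150), swung toward the jaw side of the line from boss to post. The post at (370,55) matches handle ≈0.65, so the lever is flipped and the jaw is unmoved. Now straddling the post.

Request:
drive_tool --commands "34 -0.55 -0.19 0 0;34 -0.55 -0.19 0 0;34 0 0 0 0;34 0 0 0.8 0;34 0 0 0.8 0;34 0 0 0.8 0;34 0 0 0.7 0;34 0 0 0 0"

```text
time: 14.5
tool_pos: [0.4875, 0.0055, 0.0831]
tool_rot: [0.001, 0.922, -0.388, -0.002]
contact_force: [0.9, -0.8, -0.4]
gripper_width: 0.397
```

```bash
cat >> h.py <<'E'
def jaw():
    im=manip.grab_frame("scene"); g=cv2.cvtColor(im,cv2.COLOR_RGB2LAB).astype(float)
    r=g[243:257,285:345].mean(0); b=r[:,0]*1-1.5*(r[:,1]-128); 
    d=np.diff(b); sub=lambda k:285.5+k
    # jaw right edge: strongest drop in 290..325 ; stop left edge: strongest rise right of it
    i=5+int(np.argmin(d[5:38])); j=i+5+int(np.argmax(d[i+5:]))
    w=lambda k,s:(lambda q:(np.arange(k-2,k+3)*q).sum()/q.sum())(np.clip(s*d[k-2:k+3],1e-3,None))
    print("jaw edge %.2f stop edge %.2f"%(285.5+w(i,-1),285.5+w(j,1) if j+3<=len(d) else -1))
def st():
    s=manip.state(); p=s["tool_pos"]; f=s["contact_force"]; v=p[:2]-AX; rr=np.hypot(*v); a=np.arctan2(v[1],-v[0]); 
    q=s["tool_rot"]; X=R.from_quat([q[1],q[2],q[3],q[0]]).as_matrix()[:,0]
    print("t %.2f pos %s r %.4f handle~ %.3f toolang %.3f  Ftan %.2f (drive+) F %s gw %.2f"%(s["time"],p.round(4),rr,a-.145,-np.arctan2(X[1],X[0])-.145,-(f[0]*np.sin(a)+f[1]*np.cos(a)),f.round(1),s["gripper_width"]))
E
python3 -c "
from h import *
jaw();jaw();st()
im=manip.grab_frame('scene');g=cv2.cvtColor(im,cv2.COLOR_RGB2LAB).astype(float);r=g[243:257,285:345].mean(0);print((r[:,0]-1.5*(r[:,1]-128)).astype(int))"
```

```text
jaw edge 303.82 stop edge 329.07
jaw edge 303.94 stop edge 328.54
t 14.60 pos [0.4894 0.0052 0.0856] r 0.1136 handle~ 0.656 toolang 0.652  Ftan 0.49 (drive+) F [-0.2 -0.5  0.2] gw 0.40
[ 89  87  88  89  88  86  84  82  81  80  78  80  87 102 126 143 146 139
 117  84  48  30  32  33  39  37  41  51  62  71  75  75  67  54  46  45
  44  44  42  43  47  54  70  86 106 126 139 144 144 145 144 142 134 116
  92  77  74  73  77  75]
```

Straddling with clearance on both sides. Swinging back, first half.

Request:
drive_tool --commands "34 0.045 0.58 0 -8.8;34 0.045 0.58 0 -8.8;34 0.045 0.58 0 -8.8;34 0.045 0.58 0 -8.8;34 0 0 0 0;34 0 0 0 0;34 0 0 0 0;34 0 0 0 0"

```text
time: 15.65
tool_pos: [0.4568, -0.0551, 0.0849]
tool_rot: [-0.0, 0.996, -0.091, -0.0]
contact_force: [0.2, 0.2, -0.6]
gripper_width: 0.401
```

```bash
python3 -c "
from h import *
st();jaw();jaw()"
```

```text
t 15.65 pos [ 0.4568 -0.0551  0.0849] r 0.1137 handle~ 0.042 toolang 0.037  Ftan -0.21 (drive+) F [ 0.2  0.2 -0.6] gw 0.40
jaw edge 304.00 stop edge 328.54
jaw edge 303.94 stop edge 328.54
```

Request:
drive_tool --commands "34 0.03 0.34 0 -1.7;34 0.06 0.34 0 -1.7;34 0.1 0.34 0 -1.7;34 0.16 0.34 0 -1.7;34 0.2 0.34 0 -1.7;34 0.22 0.34 0 -1.7;34 0 0 0 0;34 0 0 0 0"

```text
time: 16.75
tool_pos: [0.473, -0.1179, 0.0848]
tool_rot: [-0.0, 1.0, -0.002, -0.0]
contact_force: [-0.2, 0.0, -0.2]
gripper_width: 0.398
```

```bash
python3 -c "
from h import *
st();jaw();
im=manip.grab_frame('scene'); g=im.astype(int).sum(2); 
for h in(-.5,-.4):
  a=.145+h; print(h,proj('scene',[AX[0]-.115*np.cos(a),AX[1]+.115*np.sin(a),.1]))
cv2.imwrite('pics/s8.png',cv2.resize(im[170:275,195:335,::-1],None,fx=5.5,fy=5.5,interpolation=cv2.INTER_CUBIC))"
```

```text
t 16.75 pos [ 0.473  -0.1179  0.0848] r 0.1042 handle~ -0.555 toolang -0.140  Ftan -0.09 (drive+) F [-0.2  0.  -0.2] gw 0.40
jaw edge 303.93 stop edge 328.54
-0.5 [221.50790053 202.10789239]
-0.4 [225.60768617 200.85506158]
```

Jaw unmoved and the swing is free. Going a little farther to be surely below -0.42.

Request:
drive_tool --commands "34 -0.1 0.1 0 0;34 -0.06 0.1 0 0;34 0 0.1 0 0;34 0 0 0 0;34 0 0 0 0;34 0 0 0 0;34 0 0 0 0;34 0 0 0 0"

```text
time: 17.85
tool_pos: [0.4683, -0.1271, 0.0849]
tool_rot: [0.0, 1.0, -0.002, -0.0]
contact_force: [-0.1, 0.6, 0.1]
gripper_width: 0.402
```

```bash
python3 -c "
from h import *
st();jaw();
im=manip.grab_frame('scene')
cv2.imwrite('pics/s8.png',cv2.resize(im[170:275,195:335,::-1],None,fx=5.5,fy=5.5,interpolation=cv2.INTER_CUBIC))
o=np.array([195,170])
for h in(-.6,-.5,-.4):
  a=.145+h; print(h,(proj('scene',[AX[0]-.115*np.cos(a),AX[1]+.115*np.sin(a),.067])-o)*5.5)
"
```

```text
t 17.85 pos [ 0.4683 -0.1271  0.0849] r 0.1124 handle~ -0.614 toolang -0.141  Ftan -0.55 (drive+) F [-0.1  0.6  0.1] gw 0.40
jaw edge 303.96 stop edge 328.53
-0.6 [129.47917335 242.73818859]
-0.5 [150.69991862 234.46788188]
-0.4 [172.84384971 227.4495072 ]
```

View pics/s8.png

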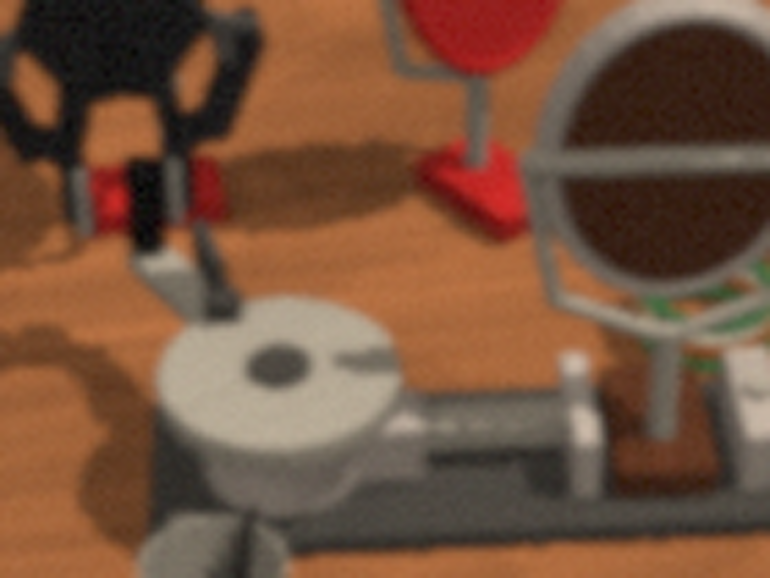

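Post base at (150,245) matches handle ≈ -0.5; the lever leans to the jaw side and the jaw is unmoved, so step 2 is met. Now estimating the gap, then the driving stroke.

```bash
python3 -c "
from h import *
c,s=np.cos(-.145),np.sin(-.145)
P=lambda x,y,z:proj('scene',[AX[0]+c*x-s*y,AX[1]+s*x+c*y,z])
for y in(.14,.145,.150,.155,.196,.204): print(y,P(.032,y,.03),P(0,y,.03))"
```

```text
0.14 [302.94281374 253.17837646] [301.27430127 244.77118173]
0.145 [304.98505305 253.07683038] [303.2673947  244.67471596]
0.15 [307.02599271 252.97534893] [305.2592506  244.57831009]
0.155 [309.06563397 252.87393203] [307.24987012 244.48196405]
0.196 [325.74187505 252.04474083] [323.52646122 243.69417665]
0.204 [328.98566397 251.88345021] [326.69275112 243.54092814]
```

Request:
drive_tool --commands "34 -0.1 -0.42 0 0;34 -0.1 -0.42 0 0;34 -0.03 -0.42 0 1;34 0 -0.42 0 2;34 0 -0.35 0 2;34 0 0 0 2;34 0 0 0 0;34 0 0 0 0"

```text
time: 18.95
tool_pos: [0.4626, -0.066, 0.0851]
tool_rot: [-0.0, 0.998, -0.063, 0.0]
contact_force: [-0.1, 0.5, -0.3]
gripper_width: 0.397
```

```bash
python3 -c "
from h import *
st();jaw()"
```

```text
t 18.95 pos [ 0.4626 -0.066   0.0851] r 0.1064 handle~ -0.048 toolang -0.019  Ftan -0.49 (drive+) F [-0.1  0.5 -0.3] gw 0.40
jaw edge 304.84 stop edge 329.04
```

The stop block is at about 200.5 mm, so the gap is about 14.5 mm (roughly 1.0 rad of driving). Finishing this stroke.

Request:
drive_tool --commands "34 0 -0.4 0 6.3;34 0 -0.4 0 6.3;34 0 -0.4 0 6.3;34 0 -0.4 0 6.3;34 0.02 -0.4 0 6.3;34 0.02 -0.4 0 6.3;34 0 0 0 0;34 0 0 0 0"

```text
time: 20.0
tool_pos: [0.491, -0.0018, 0.0848]
tool_rot: [-0.0, 0.924, -0.382, 0.0]
contact_force: [0.4, 0.3, 0.9]
gripper_width: 0.398
```

```bash
python3 -c "
from h import *
st();jaw();jaw()"
```

```text
t 20.00 pos [ 0.491  -0.0018  0.0848] r 0.1075 handle~ 0.620 toolang 0.640  Ftan -0.52 (drive+) F [0.4 0.3 0.9] gw 0.40
jaw edge 308.45 stop edge 328.51
jaw edge 308.44 stop edge 328.51
```

Request:
drive_tool --commands "34 0.03 0.58 0 -8.5;34 0.03 0.58 0 -8.5;34 0.03 0.58 0 -8.5;34 0.03 0.58 0 -8.5;34 0.03 0.58 0 -8.5;34 0.08 0.5 0 0;34 0.13 0.45 0 0;34 0 0 0 0"

```text
time: 21.1
tool_pos: [0.4605, -0.1088, 0.0851]
tool_rot: [0.0, 1.0, -0.023, 0.0]
contact_force: [-0.5, 0.8, 0.1]
gripper_width: 0.401
```

```bash
python3 -c "
from h import *
st();jaw();jaw();st()"
```

```text
t 21.10 pos [ 0.4605 -0.1088  0.0851] r 0.1128 handle~ -0.437 toolang -0.098  Ftan -0.90 (drive+) F [-0.5  0.8  0.1] gw 0.40
jaw edge 308.43 stop edge 328.57
jaw edge 308.46 stop edge 328.54
t 21.20 pos [ 0.4602 -0.1079  0.0849] r 0.1128 handle~ -0.429 toolang -0.100  Ftan 0.55 (drive+) F [ 0.5 -0.4  0.4] gw 0.40
```

Request:
drive_tool --commands "34 -0.06 -0.4 0 3;34 -0.02 -0.4 0 4;34 0 -0.4 0 5;34 0.01 -0.4 0 5;34 0.02 -0.3 0 5;34 0 0 0 0;34 0 0 0 0;34 0 0 0 0"

```text
time: 22.2
tool_pos: [0.4684, -0.052, 0.0852]
tool_rot: [-0.0, 0.977, -0.212, 0.0]
contact_force: [-0.0, 0.1, -0.5]
gripper_width: 0.393
```

```bash
python3 -c "
from h import *
st();jaw();jaw();st()"
```

```text
t 22.20 pos [ 0.4684 -0.052   0.0852] r 0.1030 handle~ 0.093 toolang 0.283  Ftan -0.13 (drive+) F [-0.   0.1 -0.5] gw 0.39
jaw edge 310.87 stop edge 328.72
jaw edge 310.83 stop edge 328.75
t 22.30 pos [ 0.4683 -0.0521  0.0851] r 0.1031 handle~ 0.092 toolang 0.283  Ftan -0.64 (drive+) F [ 0.2  0.6 -0.6] gw 0.40
```

The jaw has come up to about where the foot should be nipped, but the force is near zero, and the pads have drifted 10 mm inward. Recentring radially before pressing gently.

Request:
drive_tool --commands "34 -0.15 0.06 0 -3;34 -0.15 0.06 0 -3;34 0 0 0 0;34 0 0 0 0;34 0 0 0 0;34 0 0 0 0;34 0 0 0 0;34 0 0 0 0"

```text
time: 23.3
tool_pos: [0.4584, -0.0517, 0.0849]
tool_rot: [-0.0, 0.987, -0.161, -0.0]
contact_force: [0.4, 0.4, -0.4]
gripper_width: 0.396
```

```bash
python3 -c "
from h import *
st()
im=manip.grab_frame('scene')
cv2.imwrite('pics/s9.png',cv2.resize(im[170:275,205:345,::-1],None,fx=5.5,fy=5.5,interpolation=cv2.INTER_CUBIC))
jaw();st()"
```

```text
t 23.30 pos [ 0.4584 -0.0517  0.0849] r 0.1128 handle~ 0.075 toolang 0.179  Ftan -0.53 (drive+) F [ 0.4  0.4 -0.4] gw 0.40
jaw edge 310.84 stop edge 328.75
t 23.40 pos [ 0.4584 -0.0517  0.0849] r 0.1128 handle~ 0.075 toolang 0.179  Ftan 0.31 (drive+) F [-0.  -0.3 -0.2] gw 0.40
```

View pics/s9.png

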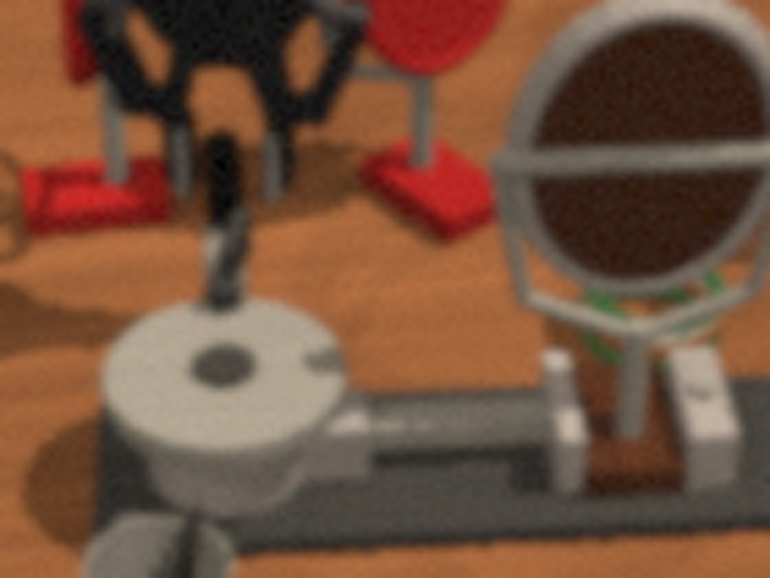

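Last view: the foot sits between jaw (585) and stop (680) with no visible gap, and the post is mid-way between the pads, untouched. Pressing gently in small steps.

Request:
drive_tool --commands "34 0 -0.08 0 0;34 0 -0.08 0 0;34 0 -0.06 0 0;34 0 0 0 0;34 0 0 0 0;34 0 0 0 0;34 0 0 0 0;34 0 0 0 0"

```text
time: 24.4
tool_pos: [0.4602, -0.0456, 0.0848]
tool_rot: [0.0, 0.987, -0.161, -0.0]
contact_force: [-3.5, -3.4, 2.2]
gripper_width: 0.395
```

Request:
drive_tool --commands "34 0 -0.03 0 0;34 0 -0.03 0 0;34 0 0 0 0;34 0 0 0 0;34 0 0 0 0;34 0 0 0 0;34 0 0 0 0;34 0 0 0 0"

```text
time: 25.4
tool_pos: [0.4606, -0.044, 0.0847]
tool_rot: [0.0, 0.987, -0.161, -0.001]
contact_force: [-4.6, -3.6, 2.0]
gripper_width: 0.397
```

```bash
python3 -c "
from h import *
st();jaw();st();jaw();st();jaw();st()"
```

```text
t 25.40 pos [ 0.4606 -0.044   0.0847] r 0.1127 handle~ 0.146 toolang 0.179  Ftan 4.76 (drive+) F [-4.6 -3.6  2. ] gw 0.40
jaw edge 310.96 stop edge 328.71
t 25.45 pos [ 0.4606 -0.044   0.0847] r 0.1127 handle~ 0.146 toolang 0.179  Ftan 4.43 (drive+) F [-4.7 -3.2  2.3] gw 0.40
jaw edge 310.87 stop edge 328.74
t 25.50 pos [ 0.4606 -0.044   0.0847] r 0.1127 handle~ 0.146 toolang 0.179  Ftan 3.95 (drive+) F [-5.  -2.6  1.5] gw 0.40
jaw edge 310.83 stop edge 328.72
t 25.55 pos [ 0.4605 -0.044   0.0847] r 0.1127 handle~ 0.146 toolang 0.179  Ftan 3.76 (drive+) F [-4.1 -2.7  2.2] gw 0.40
```

Contact: about 4.5 N along the swing, plus some radial pad friction. I'll relieve the radial part and push on in sub-millimetre steps.

Request:
drive_tool --commands "34 -0.04 0 0 0;34 -0.03 0 0 0;34 0 -0.02 0 0;34 0 0 0 0;34 0 0 0 0;34 0 0 0 0;34 0 0 0 0;34 0 0 0 0"

```text
time: 26.55
tool_pos: [0.4598, -0.0428, 0.0851]
tool_rot: [0.0, 0.987, -0.161, 0.001]
contact_force: [0.6, -4.8, -1.5]
gripper_width: 0.403
```

```bash
cat >> h.py <<'E'
def fm(n=8):
    L=[]
    for _ in range(n): manip.grab_frame("top"); s=manip.state(); L.append(s["contact_force"])
    f=np.mean(L,0); p=s["tool_pos"][:2]; v=p-AX; a=np.arctan2(v[1],-v[0])-.07
    print("t %.2f F %s Ftan(post) %.2f +-%.2f Frad %.2f TCPang %.3f r %.4f"%(s["time"],f.round(2),-(f[0]*np.sin(a)+f[1]*np.cos(a)),np.std([-(x[0]*np.sin(a)+x[1]*np.cos(a)) for x in L])/n**.5,-f[0]*np.cos(a)+f[1]*np.sin(a),a+.07-.145,np.hypot(*v)))
E
python3 -c "
from h import *
fm();jaw()"
```

```text
t 26.95 F [ 1.21 -4.81 -1.68] Ftan(post) 4.41 +-0.08 Frad -2.27 TCPang 0.154 r 0.1137
jaw edge 310.98 stop edge 328.76
```

Request:
drive_tool --commands "34 0.01 -0.03 0 0;34 0.01 0 0 0;34 0 0 0 0;34 0 0 0 0;34 0 0 0 0;34 0 0 0 0;34 0 0 0 0;34 0 0 0 0"

```text
time: 28.0
tool_pos: [0.46, -0.042, 0.0851]
tool_rot: [0.0, 0.987, -0.161, -0.0]
contact_force: [-1.9, -4.8, 0.5]
gripper_width: 0.397
```

```bash
python3 -c "
from h import *
fm();jaw()"
```

```text
t 28.40 F [-2.08 -4.33  1.24] Ftan(post) 4.70 +-0.12 Frad 1.01 TCPang 0.161 r 0.1138
jaw edge 311.06 stop edge 328.76
```

Force is creeping up slowly with travel. Another 1.2 mm.

Request:
drive_tool --commands "34 -0.01 -0.02 0 0;34 0 -0.02 0 0;34 0 0 0 0;34 0 0 0 0;34 0 0 0 0;34 0 0 0 0;34 0 0 0 0;34 0 0 0 0"

```text
time: 29.45
tool_pos: [0.4601, -0.0408, 0.0851]
tool_rot: [0.0, 0.987, -0.161, -0.0]
contact_force: [-1.6, -4.9, 0.6]
gripper_width: 0.399
```

```bash
python3 -c "
from h import *
fm();jaw()"
```

```text
t 29.85 F [-1.81 -4.44  0.65] Ftan(post) 4.75 +-0.15 Frad 0.68 TCPang 0.171 r 0.1140
jaw edge 311.06 stop edge 328.77
```

Request:
drive_tool --commands "34 -0.005 -0.02 0 0;34 0 -0.02 0 0;34 0 0 0 0;34 0 0 0 0;34 0 0 0 0;34 0 0 0 0;34 0 0 0 0;34 0 0 0 0"

```text
time: 30.9
tool_pos: [0.4603, -0.0398, 0.0851]
tool_rot: [0.0, 0.987, -0.161, -0.0]
contact_force: [-2.3, -4.9, 0.8]
gripper_width: 0.399
```

```bash
python3 -c "
from h import *
fm();jaw()"
```

```text
t 31.30 F [-2.09 -5.44  1.12] Ftan(post) 5.79 +-0.14 Frad 0.65 TCPang 0.181 r 0.1142
jaw edge 311.05 stop edge 328.76
```

Request:
drive_tool --commands "34 0 -0.02 0 0;34 0 -0.01 0 0;34 0 0 0 0;34 0 0 0 0;34 0 0 0 0;34 0 0 0 0;34 0 0 0 0;34 0 0 0 0"

```text
time: 32.35
tool_pos: [0.4604, -0.039, 0.0851]
tool_rot: [0.001, 0.987, -0.161, -0.0]
contact_force: [-2.9, -6.5, 1.3]
gripper_width: 0.398
```

```bash
python3 -c "
from h import *
fm();jaw()"
```

```text
t 32.75 F [-2.96 -5.62  1.43] Ftan(post) 6.20 +-0.16 Frad 1.40 TCPang 0.187 r 0.1143
jaw edge 311.06 stop edge 328.74
```

Request:
drive_tool --commands "34 -0.01 -0.02 0 0;34 0 -0.01 0 0;34 0 0 0 0;34 0 0 0 0;34 0 0 0 0;34 0 0 0 0;34 0 0 0 0;34 0 0 0 0"

```text
time: 33.8
tool_pos: [0.4606, -0.0382, 0.0851]
tool_rot: [0.001, 0.987, -0.161, -0.0]
contact_force: [-1.2, -6.1, 0.7]
gripper_width: 0.398
```

```bash
python3 -c "
from h import *
fm(12);jaw()"
```

```text
t 34.40 F [-2.4  -6.11  0.76] Ftan(post) 6.53 +-0.13 Frad 0.69 TCPang 0.195 r 0.1145
jaw edge 311.07 stop edge 328.75
```

Request:
drive_tool --commands "34 0 -0.02 0 0;34 0 0 0 0;34 0 0 0 0;34 0 0 0 0;34 0 0 0 0;34 0 0 0 0;34 0 0 0 0;34 0 0 0 0"

```text
time: 35.45
tool_pos: [0.4607, -0.0376, 0.0851]
tool_rot: [0.001, 0.987, -0.161, -0.0]
contact_force: [-2.8, -5.8, 0.9]
gripper_width: 0.402
```

```bash
python3 -c "
from h import *
fm(12);jaw()"
```

```text
t 36.05 F [-2.62 -6.04  1.25] Ftan(post) 6.52 +-0.19 Frad 0.89 TCPang 0.200 r 0.1146
jaw edge 311.08 stop edge 328.74
```

Request:
drive_tool --commands "34 0 -0.02 0 0;34 0 -0.01 0 0;34 0 0 0 0;34 0 0 0 0;34 0 0 0 0;34 0 0 0 0;34 0 0 0 0;34 0 0 0 0"

```text
time: 37.1
tool_pos: [0.4608, -0.0368, 0.085]
tool_rot: [0.001, 0.987, -0.161, -0.001]
contact_force: [-2.9, -6.7, 1.6]
gripper_width: 0.397
```

```bash
python3 -c "
from h import *
fm(12);jaw()"
```

```text
t 37.70 F [-3.32 -6.66  1.6 ] Ftan(post) 7.32 +-0.14 Frad 1.34 TCPang 0.206 r 0.1147
jaw edge 311.04 stop edge 328.74
```

7.3 N along the swing: that is the clamp. Releasing to centre, then lifting straight up and away.

Request:
drive_tool --commands "34 0 0.1 0 0;34 0 0.17 0 0;34 0 0 0 0;34 0 0 0 0;34 0 0 -0.6 0;34 0 0 -0.8 0;34 0 0 -0.8 0;34 0 0 -0.8 0"

```text
time: 38.75
tool_pos: [0.459, -0.0432, 0.1771]
tool_rot: [-0.001, 0.987, -0.161, 0.001]
contact_force: [-0.5, 0.2, -0.5]
gripper_width: 0.398
```

Request:
drive_tool --commands "34 0 0 -0.8 0;34 0 0 -0.8 0;34 0 0 0 0;34 0 0 0 0;34 0 0 0 0;34 0 0 0 0;34 0 0 0 0;34 0 0 0 0"

```text
time: 39.75
tool_pos: [0.4586, -0.0439, 0.2227]
tool_rot: [-0.0, 0.987, -0.161, -0.0]
contact_force: [0.8, 0.8, -0.3]
gripper_width: 0.393
```

```bash
python3 -c "
from h import *
jaw();jaw();st()
im=manip.grab_frame('scene'); g=cv2.cvtColor(im,cv2.COLOR_RGB2LAB).astype(int)
# lever check: dark neutral pixels near lever vs bar, row by row
h=cv2.cvtColor(im,cv2.COLOR_RGB2HSV)
for v in range(196,228,2): print(v,im[v,238:256].mean(1).astype(int))
for hd in(0,.1,.2):
  a=.145+hd; d=np.array([-np.cos(a),np.sin(a)]); Q=AX+.046*d
  print(hd,'post',proj('scene',[*(AX+.115*d),.115]),[proj('scene',[Q[0]-.034*np.cos(a+l),Q[1]+.034*np.sin(a+l),.086]) for l in(-.25,.25)])
"
```

```text
jaw edge 311.03 stop edge 328.75
jaw edge 311.06 stop edge 328.79
t 39.85 pos [ 0.4587 -0.0439  0.2228] r 0.1145 handle~ 0.142 toolang 0.179  Ftan 0.41 (drive+) F [-0.1 -0.4  0.1] gw 0.40
196 [102 102  95  85  61  35  25  23  29  32  47  60  72  74  71  73  73  75]
198 [79 74 69 63 42 19 16 18 17 21 29 46 59 61 61 61 61 58]
200 [62 60 60 58 40 25 15 14 13 23 26 43 54 61 60 60 61 62]
202 [60 60 63 56 47 35 16 22 19 20 28 47 57 61 65 61 62 62]
204 [60 63 60 64 52 27 17 17 15 22 27 39 54 55 56 59 59 57]
206 [56 59 63 59 46 29 16 15 21 23 26 44 54 60 62 65 67 67]
208 [61 62 59 61 53 37 28 11 22 36 52 62 70 68 71 72 73 73]
210 [70 71 76 69 69 60 47 38 44 56 65 59 60 73 83 84 88 92]
212 [105 100  98 105 123 129 129 112  85  67  60  61  71  93 111 116 115 118]
214 [117 117 112 118 129 141 132 104  78  62  50  53  74  97 107 116 119 113]
216 [113 111 111 111 121 126 114  82  55  49  49  62  88 102 110 115 115 115]
218 [108 108 109 102 101  99  84  61  49  47  61  78  98 103 107 109 108 110]
220 [104 106 107 101  95  77  64  55  56  64  80  96 105 114 115 115 114 116]
222 [111 109 108  99  81  67  63  64  64  65  73  91 105 111 109 113 113 114]
224 [122 120 110  98  74  52  44  46  47  53  77 108 129 136 136 136 132 131]
226 [155 147 131 121 111  98  83  85  96 107 125 143 155 159 159 161 159 157]
0 post [242.78363665 193.32880431] [array([240.16835341, 210.73761364]), array([246.79783851, 210.45459654])]
0.1 post [247.2593603  193.27064735] [array([243.289301  , 210.50379208]), array([249.89657613, 210.60109718])]
0.2 post [251.70267086 193.45478111] [array([246.41421084, 210.44894823]), array([252.94488995, 210.92589869])]
```

Jaw and stop edges are unchanged after release. The lever tab is dark at column 248 (flipped would be about 249, loose about 243), and nothing is being touched. Handing in.

```bash
python3 -c "
from plant import manip
print(manip.job_done())"
```

```text
the job is handed in; nothing more can be done
None
```

The mirror foot is clamped and the job is handed in at about 40 s of the 72 s allowed. No verdict came back, so the results below are from my own checks.

- **Lever:** My first push only free-wheeled the handle along to its +0.65 stop. The lever flipped there, and the push briefly read about 23 N against both stops. After release the lever was still on the tightening side: its tab was at image column 248, where about 249 means flipped and about 243 means loose.
- **Free-wheel test:** I swung the handle back to about -0.5 rad. The jaw edge stayed at 303.9 px throughout, so the jaw did not move.
- **Clamping:** It took two driving strokes. The second ran faster than I intended and brought the jaw right up to the foot before I had felt it touch. I then pressed in sub-millimetre steps up to 7.3 N along the swing, standing still.
- **Release:** I centred the fingers around the post, then lifted clear. Jaw and stop edges stayed at 311.05 and 328.75 px, and the force on the tool was near zero.

- **Force reading:** It rose more slowly than described, about 0.5–1 N per mm, with 1–2 N of friction from the pads mixed in. During the free driving strokes it was near zero instead of the expected 2–3 N.
- **Not checked:** I did not measure the mirror's tilt or the bystanders' positions at the end. In the last viewed picture, taken before the final squeeze, the mirror looked upright. I felt no unexpected contact.

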